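# Slide a loaded coin tray across the gap onto the imaging stage

## Task

Slide the loaded coin tray off the birch loading shelf, over the open gap and onto the granite imaging stage until its nose rests fully home against the end stop, then take your hand away. The thumb recess at its tail takes shut fingertips: push there and bear down lightly, so that the heavy nose does not dip while it crosses, but once the nose lies on the granite, stop bearing down, or the tail will drop into the gap. Keep the tray level and lying on its surfaces with its medals and coins in place, move it slowly (at most some 10 cm a second), never bear or push on it with more than about 15 newtons, and leave the other things on the desk where they are.

Things in the scene. Friction and masses are not known exactly. Their poses are not given: they have to be found in the camera images.
- tray: ivory resin coin tray, a solid slab 130 wide (x) x 160 long (y) x 16 mm high with 8 mm deep recesses, about 0.49 kg loaded; origin at the centre of its underside, z up, nose (leading end, two big medals) at -y, tail at +y; edges of both ends rounded 4 mm underneath. Too wide to grip across
- thumb_recess (a point): centre of the floor of the tray's thumb recess, the empty rectangular pocket at the tail: 60 wide (x) x 38 mm long (y), floor 8 mm below the tray's top and 8 mm above its underside; its upright nose-side wall (19 mm to -y of this point) is what the fingertips push on: the polished resin is slippery (friction about 0.25) and does not follow a mere press
- tray_nose (a point): middle of the tray's nose end face, 8 mm above the underside. The loaded tray balances 53 to 59 mm behind its nose: with more than that overhanging the shelf the nose dips, unless some 5 to 10 N bear down in the thumb recess
- tray_tail (a point): middle of the tray's tail end face, 8 mm above the underside
- shelf: fixed birch loading shelf, 166 (x) x 206 mm (y), top 60 mm above the worktop; origin at the centre of its underside. The tray starts on it between two 8 mm high side strips 134 mm apart, its nose 8 to 34 mm back from the shelf's gap edge; pushing goes to the shelf's -y
- shelf_edge (a point): middle of the shelf's top edge at the gap (its -y end, rounded 5 mm)
- stage: fixed granite imaging stage on rubber feet, 200 x 200 mm, top 59.5 mm above the worktop, apart from the shelf by a gap of 74 to 80 mm, same yaw as the shelf; origin at the centre of its underside, the shelf lies to its +y. Two 8 mm high aluminium guides 137 mm apart with flared mouths lead the tray in
- stage_edge (a point): middle of the stage's top edge at the gap (its +y end, rounded 5 mm)
- stop_face (a point): middle of the face of the stage's end stop that the tray's nose comes to rest on (the face looks to the stage's +y, 170 mm from the stage's gap edge; 12 mm high); this point is 6 mm above the stage's top
- medal0: bronze medal, 52 mm across, 7 mm thick, about 130 g, loose in a nose recess of the tray; origin at the centre of its underside
- medal1: the other medal, alike, in the other nose recess
- medal_seat0 (a point): centre of the floor of the first medal's recess (54 mm across, 8 mm deep)
- medal_seat1 (a point): centre of the floor of the second medal's recess
- tray_coin0: bronze sestertius, 33 mm across, loose in a recess of the tray's middle row
- tray_coin1: another sestertius in the middle row
- coin_seat0 (a point): centre of the floor of the first coin's recess (36 mm across, 8 mm deep)
- coin_seat1 (a point): centre of the floor of the second coin's recess
- dish: blue glass dish, 84 mm across, 28 mm high, on the worktop: leave alone
- desk_coin: single sestertius on the worktop: leave alone
- loupe: black loupe, 42 mm across, 32 mm high, standing on the worktop: leave alone
- weight: brass balance weight, 30 mm across, 42 mm high: leave alone
- brush: flat brush with a wooden handle lying on the worktop, 130 mm long: leave alone
Not all that is in view belongs to the job. What is shaped like the tray_coin0 but pink, turquoise or yellow is not meant.

How it is judged (in metres and radians):
On the way, in this order (a step that is already met when the one before it is completed fails the run):
1. the tray bridges the gap, level: nose on the stage, tail still on the shelf (y of tray_nose in the frame of stage_edge below -0.008 m and y of tray_tail in the frame of shelf_edge above 0 m and angle between tray's own z axis and vertical below 0.025 rad), for 0.1 s.
2. the tail has followed onto the stage (y of tray_tail in the frame of stage_edge below 0 m and angle between tray's own z axis and vertical below 0.025 rad), for 0.1 s.
At the end, for the whole second after the job is handed in: the tray lies flat (within 0.02 rad) on the granite stage, its nose within 2 mm of the end stop's face and square to it (within 0.03 rad), at rest, with both medals and both coins still in their recesses (y of tray_nose in the frame of stop_face below 0.002 m and angle between the y axis of tray and the y axis of stage, either way round below 0.03 rad and angle between tray's own z axis and vertical below 0.02 rad and z of tray in the frame of stop_face below -0.004 m and linear speed of tray below 0.01 m/s and horizontal distance between medal0 and medal_seat0 below 0.004 m and horizontal distance between medal1 and medal_seat1 below 0.004 m and horizontal distance between tray_coin0 and coin_seat0 below 0.005 m and horizontal distance between tray_coin1 and coin_seat1 below 0.005 m); the robot touches nothing.
It fails at once if the tray sags into the gap or is tipped: it leans more than 0.028 rad (1.6 degrees) (angle between tray's own z axis and vertical above 0.028 rad).
It fails at once if the loaded tray is rushed: it moves faster than 0.2 m/s (linear speed of tray above 0.2 m/s).
It fails at once if the tray is lifted more than 5 mm off its surfaces (z of tray in the frame of shelf_edge above 0.005 m).
It fails at once if the robot bears or pushes on the tray with more than 20 N (contact force between any of the fingers, the arm and tray above 20 N).
It fails at once if a bystander on the worktop is moved more than 15 mm (distance of any of dish, desk_coin, loupe, weight, brush from where it was at the start of the episode above 0.015 m).
It also fails if it takes over 58 s, if anything falls off the work surface, if the arm or the gripper's body presses on something with over 40 N, if the wrist force passes 120 N, or if a joint passes its speed limit or range.

## Robot

A 6-joint arm with a two-finger parallel gripper is mounted at the origin on the work surface. World frame = base frame: x ahead of the robot, y to its left, z up, the work surface at z = 0. Lengths are in m, angles in degrees, forces in N, time in s.
With the tool pointing down it reaches from about 0.4 to 0.825 m from the base axis. Payload 7 kg.
Tool frame: the origin (TCP) lies midway between the tips of the shut fingers; the grasp point (between the pads) lies 19 mm behind it (r.hold_point_z is the distance from the TCP to the grasp point, in m); y points along the fingers, z is the direction in which the jaws open and shut, and the axes are right-handed (so a half turn about y gives the same grasp; the last joint's range is limited). The gripper opens to 88 mm and grips with 3 to 60 N. Pads are 19 mm wide; open, the fingers measure 130 mm over their backs; the gripper's body (78 mm by 193 mm) begins 47 mm behind the grasp point.
Start: joints at [-52.477, 20.546, 0.682, 0, -70.136, -16.507], TCP at [0.242, -0.63, 0.227] pointing down, gripper open.
Joint ranges: [-176.03, 176.03], [-82.01, 121.73], [-58.28, 71.71], [-173.87, 95.51], [-174.79, -0.11], [-173.66, 173.66]. Speed limits (degrees/s): [136.94, 136.94, 172.46, 180, 180, 180].

## Interface

Orientations are given as [roll, pitch, yaw] about the fixed x, y, z axes, in that order (R = Rz(yaw) Ry(pitch) Rx(roll)).
In Python, from plant import r, imaging gives the robot as it stands.
- The arm moves only by the tool drive_tool, never from a script. Its argument "deltas" is a list of rows, each a list of 6 numbers: the shift along the world's x, y, z in cm, then the turn, a rotation vector about the world's x, y, z in rad. In form: [[tx, ty, tz, rx, ry, rz], ...]. A call has exactly 8 rows; each row is the pose to reach, as a shift and turn from the pose commanded when the call began; what a row does not reach only later rows make up. A row lasts 1/12 s, in which the tool goes at most 41.7 mm and 7.16 degrees, less where a joint would pass 70% of its speed; a pose out of reach is approached as far as the arm can. A call with a gripper value outside its range is refused whole. "claw" is the opening, from 0 (shut) to 1 (fully open), set as the call begins (left out, the last holds). The fingers move at their own pace and stop on an object; "squeeze" is the grip in N (left out, the last holds). Time passes only in rows, so rows that repeat a pose let the fingers close, or fill a call up. It gives the time, the measured TCP pose, the force and the opening at its end, in the units of the state.
- r.get_state(): the state, without advancing time (a new reading comes with each control period).
- imaging.capture(name): name is "scene" or "top"; returns the picture (420x560x3 uint8, red, green, blue); there is no depth.
- imaging.get_calibration(name): a dict with "mtx" (3x3 intrinsics, pixels), "R" (3x3) and "t" (3): a world point X has camera coordinates R X + t. Camera axes: x right, y down, z forward; pixel columns grow to the right and rows downward; lengths in m; the calibration is good to about 2 mm. A picture is of the moment at which its call begins. get_calibration takes no time and is no camera call.
- r.close_job(): hands the job in, once; it reports no verdict.
Trained networks look in the newest picture that a camera, given by its name, has taken for a name from the list of things; names that differ only in an ending like _2 or _b are one class to them, and where a whole thing is asked for, a point or a joint stands for the part that bears it (a point fixed in the world has none). Each returns a list of dicts, best first, with "score" (0 to 1); they miss things now and then, are a little off and sometimes report something else, mostly with a low value. They report only what shows in the picture. A call takes as long as a camera call. They do not tell look-alikes from the thing itself.
- imaging.search_frame(camera, label): "bbox" ([left, top, right, bottom] in pixels, round what is visible of it).
- imaging.outline_of(camera, label): "region" (420x560 bool, what is visible of it) and "bbox" ([left, top, right, bottom] in pixels, round what is visible of it).
- imaging.landmark_of(camera, label): "position" ([column, row] in pixels: a listed point, or the origin of a listed thing).
The state is a dict: "time_s": time; "joints": joint angles; "qd": joint speeds; "joint_torque": joint torques, N m; "tcp_pos": TCP position; "eef_rot": TCP orientation; "contact_force": force on the tool from outside, world axes, zero at the start; "moment": the same for the moment, N m; "gripper_width": finger opening in m.
Only numpy, scipy, OpenCV 4.12 (cv2) and the standard library are available. Lean on these libraries where they do the work, as an engineer would, in place of code of your own. Each camera call takes 0.05 s, during which the arm holds its last target.

## Working session

There is one attempt and no reset: what is moved stays moved. The work goes in short steps, Python scripts to look and compute and a tool call to move; the robot and the scene stay as the last step left them, time stands still between calls to the robot, and variables do not carry over. Pictures are saved under pics/ and viewed, and the job is handed in when it is done.

Besides the shell and the picture viewer there is one more tool, called after "Request:" by a JSON object that holds its "method" and its "body", one argument or row to a line. drive_tool: Moves the arm, as the interface text tells. Its arguments: {"type":"object","properties":{"deltas":{"type":"array"},"claw":{"type":"number"},"squeeze":{"type":"number"}},"required":["deltas"]}

```bash
mkdir -p pics; ls
python3 - <<'E'
from plant import r, imaging
import cv2
print(r.get_state())
for n in("scene","top"):
    im=imaging.capture(n); cv2.imwrite(f"pics/{n}0.png",im[...,::-1])
    c=imaging.get_calibration(n); print(n,c)
    for l in("thumb_recess","tray_nose","tray_tail","shelf_edge","stage_edge","stop_face","medal0","tray"):
        print(l,[(d["score"],d["position"]) for d in imaging.landmark_of(n,l)][:3])
E
```

```text
pics
{'time_s': 0.0, 'joints': array([-5.24772660e+01,  2.05917189e+01,  6.35207538e-01, -2.17120514e-02,
       -7.01350353e+01, -1.65083319e+01]), 'qd': array([-0.11324793,  0.00268304,  0.14165783,  0.02626751, -0.06124548,
       -0.01284975]), 'joint_torque': array([-3.04068762e-04, -5.82717705e+01,  2.93073070e+01,  6.99728519e+00,
        7.17966323e-03, -1.61358962e-04]), 'tcp_pos': array([ 0.24188944, -0.62965951,  0.22562536]), 'eef_rot': array([-8.99064267e+01,  6.44674784e-03,  2.10070133e+01]), 'contact_force': array([ 0.70506187, -0.15543234,  0.38318255]), 'moment': array([-0.00227961, -0.00978067, -0.03003756]), 'gripper_width': 0.08779213993804734}
scene {'mtx': array([[431.06000826,   0.        , 273.24152662],
       [  0.        , 431.06000826, 201.9988773 ],
       [  0.        ,   0.        ,   1.        ]]), 'R': array([[-0.33781651,  0.94117191, -0.00868531],
       [ 0.57637894,  0.19956794, -0.79243924],
       [-0.74408825, -0.27270509, -0.60988901]]), 't': array([ 0.08950837, -0.30631182,  1.27739032])}
thumb_recess [(0.91, [377.1, 220.6])]
tray_nose [(0.7
[... 265 characters left out ...]
[[419.96124184,   0.        , 284.86636625],
       [  0.        , 419.96124184, 218.67434138],
       [  0.        ,   0.        ,   1.        ]]), 'R': array([[ 0.00228925, -0.99998002, -0.00589164],
       [-0.98520426, -0.00124569, -0.17137971],
       [ 0.17136895,  0.0061968 , -0.98518744]]), 't': array([0.09739713, 0.60804797, 0.71323353])}
thumb_recess [(0.77, [168.3, 233.3]), (0.69, [222.8, 244.3])]
tray_nose [(0.74, [243.8, 223.6])]
tray_tail [(0.66, [154.0, 235.4]), (0.59, [222.3, 208.8])]
shelf_edge [(0.96, [262.8, 224.4])]
stage_edge []
stop_face [(0.69, [397.6, 205.1]), (0.43, [175.0, 159.8])]
medal0 [(0.74, [219.6, 209.9]), (0.62, [225.4, 244.4])]
tray [(0.83, [196.8, 233.4])]
```

```bash
cat > h.py <<'E'
from plant import r, imaging
import numpy as np, cv2
def ray(n,p,z):
    c=imaging.get_calibration(n);R=c["R"];t=c["t"]
    d=R.T@np.linalg.solve(c["mtx"],[p[0],p[1],1]);o=-R.T@t
    return (o+d*(z-o[2])/d[2])
def proj(n,X):
    c=imaging.get_calibration(n);q=c["mtx"]@(c["R"]@np.array(X)+c["t"]);return q[:2]/q[2]
E
python3 - <<'E'
from h import *
P={"thumb":(.068,(377.1,220.6),(168.3,233.3)),"nose":(.068,(301.7,211.1),(243.8,223.6)),"tail":(.068,(399.8,225.4),(154,235.4)),
"shelf_edge":(.06,(282.2,213.5),(262.8,224.4)),"stage_edge":(.0595,(247.6,205.1),None),"stop":(.0655,(160,192.6),(397.6,205.1)),"tray":(.06,(347.4,220.6),(196.8,233.4))}
for k,(z,a,b) in P.items(): print(k,ray("scene",a,z).round(4),b and ray("top",b,z).round(4))
for n in("scene","top"):
    im=cv2.imread(f"pics/{n}0.png")
    cv2.imwrite(f"pics/{n}0b.png",cv2.resize(im,(784,588),interpolation=cv2.INTER_CUBIC))
E
```

```text
thumb [0.5761 0.2981 0.068 ] [0.5785 0.3057 0.068 ]
nose [0.5932 0.1709 0.068 ] [0.5962 0.1717 0.068 ]
tail [0.5761 0.3356 0.068 ] [0.5747 0.331  0.068 ]
shelf_edge [0.6012 0.1379 0.06  ] [0.5961 0.1382 0.06  ]
stage_edge [0.5983 0.0711 0.0595] None
stop [ 0.6237 -0.0936  0.0655] [ 0.6307 -0.1045  0.0655]
tray [0.5828 0.2497 0.06  ] [0.5795 0.2567 0.06  ]
```

View pics/scene0.png

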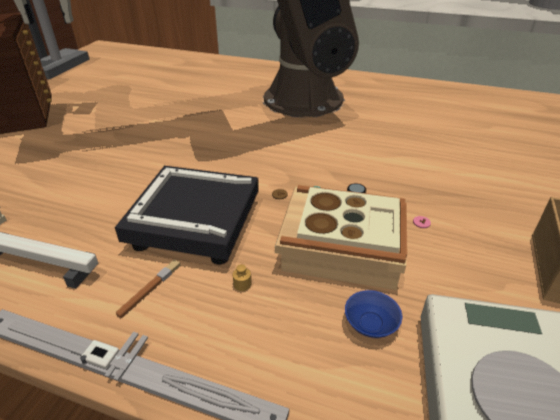

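View pics/top0.png

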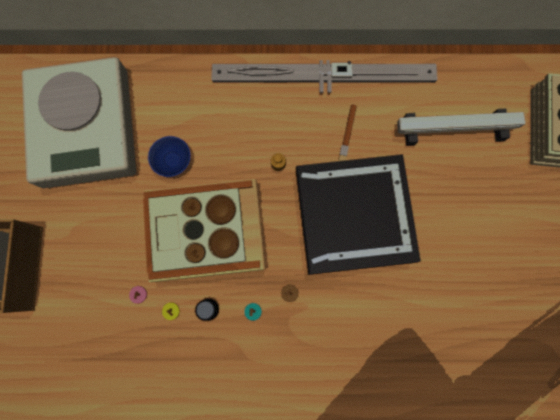

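The scene view shows the tray on its birch shelf around (345,220) and the black stage around (190,215). In the top view the tray is at (195,232), its thumb recess at (168,233), the two medals at (222,225), and the stage at (358,213). I'll take enlarged crops for yaw.

Run:
```python
from h import *
im=cv2.imread("pics/top0.png")
cv2.imwrite("pics/t1.png",cv2.resize(im[170:290,135:275],None,fx=5,fy=5,interpolation=cv2.INTER_CUBIC)[:600])
cv2.imwrite("pics/t2.png",cv2.resize(im[145:285,245:425],None,fx=4.2,fy=4.2,interpolation=cv2.INTER_CUBIC))
```

```text
(no output)
```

View pics/t1.png

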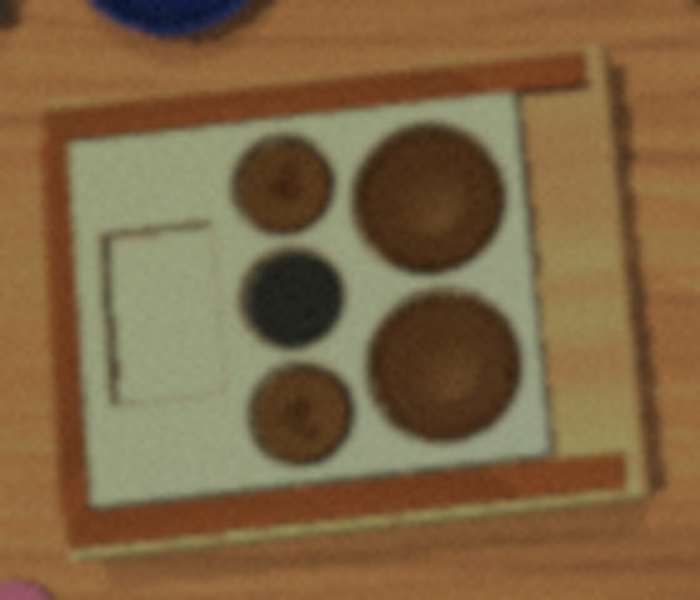

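View pics/t2.png

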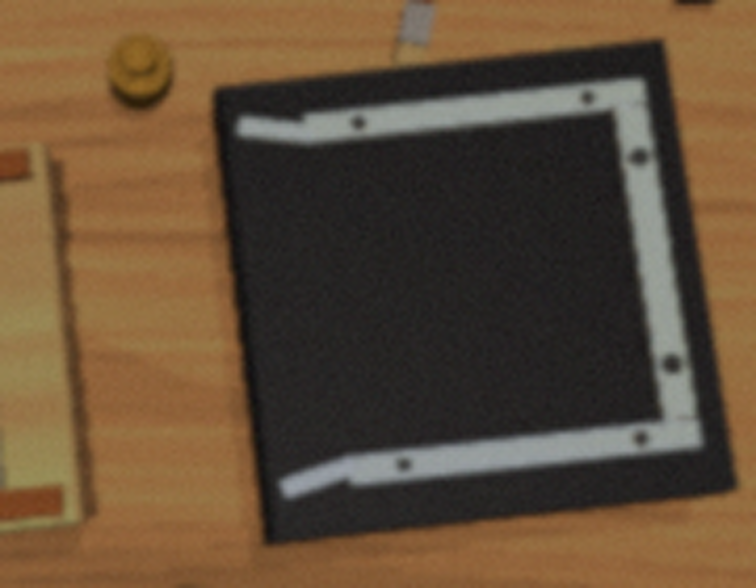

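Run:
```python
from h import *
def f(pts,s,o,z,name):
    W=np.array([ray("top",(p[0]/s+o[0],p[1]/s+o[1]),z)[:2] for p in pts]);print(name,W.round(4).tolist(),"mean",W.mean(0).round(4))
    return W
def yaw(v): return np.degrees(np.arctan2(v[1],v[0])).round(2)
o1=(135,170);o2=(245,145)
T=f([(68,142),(518,93),(550,453),(90,507)],5,o1,.076,"tray")
print("y axis ang from +y",[yaw(T[0]-T[1])-90,yaw(T[3]-T[2])-90,yaw(T[0]-T[3]),yaw(T[1]-T[2])],np.linalg.norm(T[0]-T[1]),np.linalg.norm(T[0]-T[3]))
P=f([(102,236),(210,222),(227,394),(114,404)],5,o1,.076,"pocket rim")
E=f([(605,45),(648,495)],5,o1,.06,"shelf gap edge");print(yaw(E[0]-E[1]))
S=f([(215,90),(662,42),(735,488),(268,543)],4.2,o2,.0595,"stage")
print([yaw(S[0]-S[1])-90,yaw(S[3]-S[2])-90,yaw(S[0]-S[3]),yaw(S[1]-S[2])],np.linalg.norm(S[0]-S[1]))
G=f([(300,144),(615,112),(350,458),(662,420)],4.2,o2,.0675,"guides inner");print(yaw(G[0]-G[1])-90,yaw(G[2]-G[3])-90)
G=f([(612,112),(662,418)],4.2,o2,.0715,"stop");print(yaw(G[0]-G[1]))
```

```text
tray [[0.6403, 0.3418], [0.6584, 0.1813], [0.5298, 0.1675], [0.5108, 0.3267]] mean [0.5848 0.2543]
y axis ang from +y [np.float64(6.439999999999998), np.float64(6.799999999999997), np.float64(6.67), np.float64(6.15)] 0.16152196889050424 0.1303873238114183
pocket rim [[0.6062, 0.3278], [0.6113, 0.2897], [0.5501, 0.2809], [0.5466, 0.3203]] mean [0.5785 0.3047]
shelf gap edge [[0.6805, 0.1516], [0.5161, 0.1341]] mean [0.5983 0.1429]
6.09
stage [[0.7047, 0.0777], [0.7268, -0.1196], [0.5305, -0.1414], [0.507, 0.0559]] mean [ 0.6173 -0.0318]
[np.float64(6.3799999999999955), np.float64(6.780000000000001), np.float64(6.3), np.float64(6.34)] 0.1985246585286383
guides inner [[0.678, 0.0412], [0.6925, -0.0955], [0.5422, 0.0217], [0.5584, -0.1097]] mean [ 0.6178 -0.0356]
6.019999999999996 7.040000000000006
stop [[0.6913, -0.0932], [0.5588, -0.1086]] mean [ 0.625  -0.1009]
6.66
```

Request:
{"method": "drive_tool", "body": {
  "deltas": [
    [0.5,1.5,0,0,0,0.02],
    [1.4,4,0,0,0,0.06],
    [2.5,7,0,0,0,0.1],
    [3.6,10,0,0,0,0.14],
    [4.7,13,0,0,0,0.18],
    [5.8,16,0,0,0,0.22],
    [6.9,19,0,0,0,0.26],
    [8,22,0,0,0,0.3]
  ],
  "claw": 0,
  "squeeze": 20
}}

```text
time_s: 1.57
tcp_pos: [0.3223, -0.4087, 0.2267]
eef_rot: [-90.0, -0.0, 38.3]
contact_force: [1.0, 0.3, -0.4]
gripper_width: 0.0396
```

Request:
{"method": "drive_tool", "body": {
  "deltas": [
    [1.1,3,0,0,0,0.04],
    [2.2,6,0,0,0,0.08],
    [3.3,9,0,0,0,0.12],
    [4.4,12,0,0,0,0.16],
    [5.5,15,0,0,0,0.2],
    [6.6,18,0,0,0,0.24],
    [7.7,21,0,0,0,0.28],
    [8.8,24,0,0,0,0.32]
  ]
}}

```text
time_s: 2.23
tcp_pos: [0.4103, -0.1686, 0.227]
eef_rot: [-90.1, -0.0, 56.7]
contact_force: [0.8, -0.3, 0.3]
gripper_width: 0.0002
```

Request:
{"method": "drive_tool", "body": {
  "deltas": [
    [1.1,3,0,0,0,0.04],
    [2.2,6,0,0,0,0.08],
    [3.3,9,0,0,0,0.12],
    [4.4,12,0,0,0,0.16],
    [5.5,15,0,0,0,0.2],
    [6.6,18,0,0,0,0.24],
    [7.7,21,0,0,0,0.28],
    [8.8,24,0,0,0,0.32]
  ]
}}

```text
time_s: 2.9
tcp_pos: [0.4983, 0.0716, 0.2269]
eef_rot: [-90.0, -0.0, 75.0]
contact_force: [0.2, 0.3, 0.3]
gripper_width: 0.0003
```

Request:
{"method": "drive_tool", "body": {
  "deltas": [
    [1.1,3.2,-0.5,0,0,0.05],
    [2.3,6.4,-1.5,0,0,0.1],
    [3.4,9.6,-2.5,0,0,0.15],
    [4.6,12.8,-3.5,0,0,0.2],
    [5.8,16,-4.5,0,0,0.25],
    [6.9,19.2,-5.5,0,0,0.3],
    [7.7,21.8,-6.5,0,0,0.35],
    [8,23.3,-7,0,0,0.378]
  ]
}}

```text
time_s: 3.57
tcp_pos: [0.5784, 0.3054, 0.1546]
eef_rot: [-89.9, 0.0, 96.8]
contact_force: [-0.2, 0.3, -0.5]
gripper_width: 0.0003
```

Request:
{"method": "drive_tool", "body": {
  "deltas": [
    [0,0,-1,0,0,0],
    [0,0,-2,0,0,0],
    [0,0,-3,0,0,0],
    [0,0,-4,0,0,0],
    [0,0,-5,0,0,0],
    [0,0,-5.8,0,0,0],
    [0,0,-6,0,0,0],
    [0,0,-6,0,0,0]
  ]
}}

```text
time_s: 4.23
tcp_pos: [0.5778, 0.3023, 0.0959]
eef_rot: [-89.9, 0.0, 96.5]
contact_force: [0.4, -0.2, -0.1]
gripper_width: 0.0004
```

Run:
```python
from h import *
s=r.get_state();print(s["tcp_pos"],s["contact_force"])
for n,b in(("scene",(150,280,260,440)),("top",(150,290,110,290))):
    im=imaging.capture(n)[...,::-1]
    cv2.imwrite(f"pics/{n}1.png",cv2.resize(im[b[0]:b[1],b[2]:b[3]],None,fx=4,fy=4,interpolation=cv2.INTER_CUBIC))
    print(n,proj(n,s["tcp_pos"]), [(d["score"],d["position"]) for d in imaging.landmark_of(n,"thumb_recess")][:2])
```

```text
[0.57779628 0.30231371 0.0958666 ] [ 0.3793464  -0.18235876 -0.08036115]
scene [381.84764918 208.75958941] [(0.68, [377.1, 222.1])]
top [165.73482715 231.50900126] [(0.84, [169.8, 231.2]), (0.42, [190.0, 205.5])]
```

View pics/scene1.png

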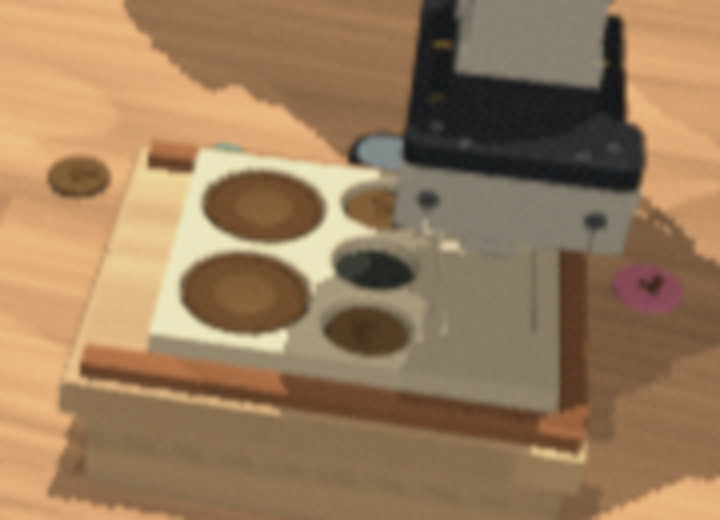

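View pics/top1.png

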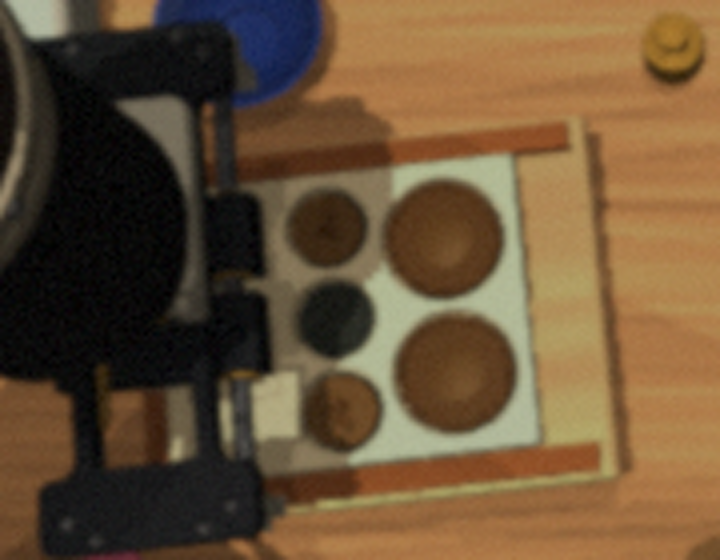

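Run:
```python
from h import *
s=r.get_state();p=s["tcp_pos"];ex=np.array([.9936,.113,0]);ey=np.array([-.113,.9936,0])
for n,o in(("scene",(260,150)),("top",(110,150))):
  print(n)
  for nm,z,a,b in(("body",.066,.0965,.039),("tip",0,.021,.0095)):
    print(nm,[((proj(n,p+ex*i*a+ey*j*b+[0,0,z])-o)*4).round().tolist() for i in(-1,1) for j in(-1,1)])
```

```text
scene
body [[428.0, -33.0], [614.0, -14.0], [393.0, 238.0], [626.0, 270.0]]
tip [[468.0, 200.0], [515.0, 206.0], [464.0, 262.0], [512.0, 269.0]]
top
body [[289.0, 538.0], [83.0, 561.0], [255.0, 52.0], [60.0, 73.0]]
tip [[246.0, 370.0], [201.0, 375.0], [239.0, 274.0], [195.0, 278.0]]
```

Request:
{"method": "drive_tool", "body": {
  "deltas": [
    [0,0.2,0,0,0,0],
    [0,0.2,-0.5,0,0,0],
    [0,0.2,-1,0,0,0],
    [0,0.2,-1.4,0,0,0],
    [0,0.2,-1.8,0,0,0],
    [0,0.2,-2.1,0,0,0],
    [0,0.2,-2.3,0,0,0],
    [0,0.2,-2.4,0,0,0]
  ]
}}

```text
time_s: 5.1
tcp_pos: [0.5779, 0.3048, 0.072]
eef_rot: [-90.0, 0.0, 96.5]
contact_force: [-0.3, -0.7, 0.1]
gripper_width: -0.0
```

Request:
{"method": "drive_tool", "body": {
  "deltas": [
    [0,0,0,0,0,0],
    [0,0,-0.1,0,0,0],
    [0,0,-0.1,0,0,0],
    [0,0,-0.2,0,0,0],
    [0,0,-0.2,0,0,0],
    [0,0,-0.3,0,0,0],
    [0,0,-0.3,0,0,0],
    [0,0,-0.3,0,0,0]
  ]
}}

```text
time_s: 5.77
tcp_pos: [0.578, 0.3049, 0.0695]
eef_rot: [-90.0, 0.0, 96.5]
contact_force: [-0.3, -0.2, -0.4]
gripper_width: 0.0003
```

Request:
{"method": "drive_tool", "body": {
  "deltas": [
    [0,0,-0.02,0,0,0],
    [0,0,-0.04,0,0,0],
    [0,0,-0.06,0,0,0],
    [0,0,-0.08,0,0,0],
    [0,0,-0.1,0,0,0],
    [0,0,-0.1,0,0,0],
    [0,0,-0.1,0,0,0],
    [0,0,-0.1,0,0,0]
  ]
}}

```text
time_s: 6.43
tcp_pos: [0.578, 0.3049, 0.0686]
eef_rot: [-90.0, 0.0, 96.5]
contact_force: [-0.5, 0.8, 0.2]
gripper_width: 0.0005
```

Request:
{"method": "drive_tool", "body": {
  "deltas": [
    [0,0,-0.02,0,0,0],
    [0,0,-0.04,0,0,0],
    [0,0,-0.06,0,0,0],
    [0,0,-0.06,0,0,0],
    [0,0,-0.06,0,0,0],
    [0,0,-0.06,0,0,0],
    [0,0,-0.06,0,0,0],
    [0,0,-0.06,0,0,0]
  ]
}}

```text
time_s: 7.1
tcp_pos: [0.5781, 0.3049, 0.0684]
eef_rot: [-90.0, -0.0, 96.5]
contact_force: [-2.3, -0.3, 4.9]
gripper_width: 0.0007
```

Request:
{"method": "drive_tool", "body": {
  "deltas": [
    [0.01,-0.1,0,0,0,0],
    [0.02,-0.2,0,0,0,0],
    [0.03,-0.3,0,0,0,0],
    [0.05,-0.4,0,0,0,0],
    [0.06,-0.5,0,0,0,0],
    [0.07,-0.6,0,0,0,0],
    [0.08,-0.7,0,0,0,0],
    [0.09,-0.8,0,0,0,0]
  ]
}}

```text
time_s: 7.77
tcp_pos: [0.5794, 0.2973, 0.0684]
eef_rot: [-90.1, -0.0, 96.5]
contact_force: [-0.2, 2.8, 5.0]
gripper_width: 0.0004
```

Request:
{"method": "drive_tool", "body": {
  "deltas": [
    [0.01,-0.1,0,0,0,0],
    [0.02,-0.2,0,0,0,0],
    [0.03,-0.3,0,0,0,0],
    [0.05,-0.4,0,0,0,0],
    [0.06,-0.5,0,0,0,0],
    [0.07,-0.6,0,0,0,0],
    [0.08,-0.7,0,0,0,0],
    [0.09,-0.8,0,0,0,0]
  ]
}}

```text
time_s: 8.43
tcp_pos: [0.5803, 0.2895, 0.0684]
eef_rot: [-90.1, -0.1, 96.5]
contact_force: [-1.3, 3.2, 5.4]
gripper_width: 0.0005
```

```bash
cat > look.py <<'E'
from h import *
import sys
k=sys.argv[1]
for n,b in(("scene",(140,280,130,440)),("top",(150,290,110,430))):
    im=imaging.capture(n)[...,::-1]
    cv2.imwrite(f"pics/{n}{k}.png",cv2.resize(im[b[0]:b[1],b[2]:b[3]],None,fx=2.5,fy=2.5,interpolation=cv2.INTER_CUBIC))
    for l,z in(("tray_nose",.068),("medal0",.068)):
        print(n,l,[(d["score"],d["position"],ray(n,d["position"],z).round(4).tolist()) for d in imaging.landmark_of(n,l)][:2])
s=r.get_state();print(s["time_s"],s["tcp_pos"],s["contact_force"])
E
python3 look.py 2
```

```text
scene tray_nose [(0.87, [300.0, 211.7], [0.5957, 0.1686, 0.068]), (0.71, [391.3, 222.5], [0.5732, 0.3213, 0.068])]
scene medal0 [(0.92, [322.3, 201.3], [0.5544, 0.1976, 0.068]), (0.72, [313.6, 226.6], [0.626, 0.2014, 0.068])]
top tray_nose [(0.97, [247.7, 224.2], [0.5951, 0.1647, 0.068])]
top medal0 [(0.9, [227.9, 212.7], [0.616, 0.2006, 0.068]), (0.83, [231.2, 245.0], [0.5578, 0.1932, 0.068])]
8.7333 [0.58033585 0.28933532 0.06835231] [0.75974128 3.60241369 5.86247212]
```

View pics/top2.png

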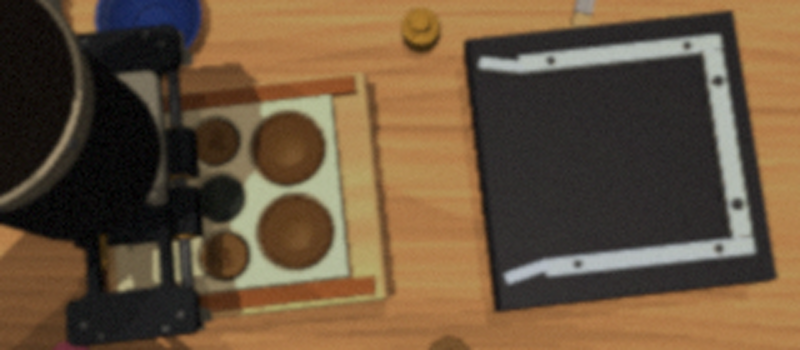

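Request:
{"method": "drive_tool", "body": {
  "deltas": [
    [0.03,-0.3,0,0,0,0],
    [0.07,-0.6,0,0,0,0],
    [0.1,-0.9,0,0,0,0],
    [0.14,-1.2,0,0,0,0],
    [0.17,-1.5,0,0,0,0],
    [0.2,-1.8,0,0,0,0],
    [0.24,-2.1,0,0,0,0],
    [0.27,-2.4,0,0,0,0]
  ]
}}

```text
time_s: 9.4
tcp_pos: [0.5831, 0.2654, 0.0684]
eef_rot: [-90.1, -0.1, 96.5]
contact_force: [-0.2, 2.3, 4.7]
gripper_width: 0.0004
```

Request:
{"method": "drive_tool", "body": {
  "deltas": [
    [0.03,-0.3,-0.005,0,0,0],
    [0.07,-0.6,-0.01,0,0,0],
    [0.1,-0.9,-0.015,0,0,0],
    [0.14,-1.2,-0.02,0,0,0],
    [0.17,-1.5,-0.02,0,0,0],
    [0.2,-1.8,-0.02,0,0,0],
    [0.24,-2.1,-0.02,0,0,0],
    [0.27,-2.4,-0.02,0,0,0]
  ]
}}

```text
time_s: 10.07
tcp_pos: [0.5859, 0.2415, 0.0683]
eef_rot: [-90.1, -0.1, 96.6]
contact_force: [-0.8, 3.7, 5.6]
gripper_width: 0.0003
```

Request:
{"method": "drive_tool", "body": {
  "deltas": [
    [0.03,-0.3,-0.005,0,0,0],
    [0.07,-0.6,-0.01,0,0,0],
    [0.1,-0.9,-0.015,0,0,0],
    [0.14,-1.2,-0.02,0,0,0],
    [0.17,-1.5,-0.02,0,0,0],
    [0.2,-1.8,-0.02,0,0,0],
    [0.22,-2,-0.02,0,0,0],
    [0.22,-2,-0.02,0,0,0]
  ]
}}

```text
time_s: 10.73
tcp_pos: [0.5883, 0.2212, 0.0683]
eef_rot: [-90.1, -0.1, 96.5]
contact_force: [-0.4, 1.7, 7.0]
gripper_width: 0.0003
```

Request:
{"method": "drive_tool", "body": {
  "deltas": [
    [0.02,-0.2,-0.005,0,0,0],
    [0.05,-0.4,-0.01,0,0,0],
    [0.07,-0.6,-0.01,0,0,0],
    [0.09,-0.8,-0.01,0,0,0],
    [0.11,-1,-0.01,0,0,0],
    [0.14,-1.2,-0.01,0,0,0],
    [0.16,-1.4,-0.01,0,0,0],
    [0.18,-1.6,-0.01,0,0,0]
  ]
}}

```text
time_s: 11.4
tcp_pos: [0.5902, 0.2057, 0.0683]
eef_rot: [-90.1, -0.1, 96.6]
contact_force: [-0.6, 4.6, 8.0]
gripper_width: 0.0008
```

Request:
{"method": "drive_tool", "body": {
  "deltas": [
    [0.02,-0.2,0,0,0,0],
    [0.05,-0.4,0,0,0,0],
    [0.07,-0.6,0,0,0,0],
    [0.09,-0.8,0,0,0,0],
    [0.11,-1,0,0,0,0],
    [0.14,-1.2,0,0,0,0],
    [0.16,-1.4,0,0,0,0],
    [0.18,-1.6,0,0,0,0]
  ]
}}

```text
time_s: 12.07
tcp_pos: [0.592, 0.1897, 0.0684]
eef_rot: [-90.1, -0.1, 96.6]
contact_force: [0.1, 4.2, 7.1]
gripper_width: 0.0005
```

```bash
python3 look.py 3
```

```text
scene tray_nose [(0.77, [242.1, 205.3], [0.612, 0.0667, 0.068]), (0.54, [241.8, 283.2], [0.7795, 0.1374, 0.068])]
scene medal0 [(0.73, [268.0, 196.1], [0.5715, 0.1005, 0.068]), (0.57, [257.4, 216.3], [0.6316, 0.1034, 0.068])]
top tray_nose [(0.75, [304.0, 215.6], [0.6109, 0.0642, 0.068]), (0.52, [287.5, 293.6], [0.4734, 0.0935, 0.068])]
top medal0 [(0.96, [286.3, 237.1], [0.5721, 0.0958, 0.068]), (0.63, [283.4, 203.8], [0.6324, 0.1011, 0.068])]
12.3667 [0.59197695 0.18938612 0.0683248 ] [0.84772473 2.6901855  7.17560774]
```

View pics/scene3.png

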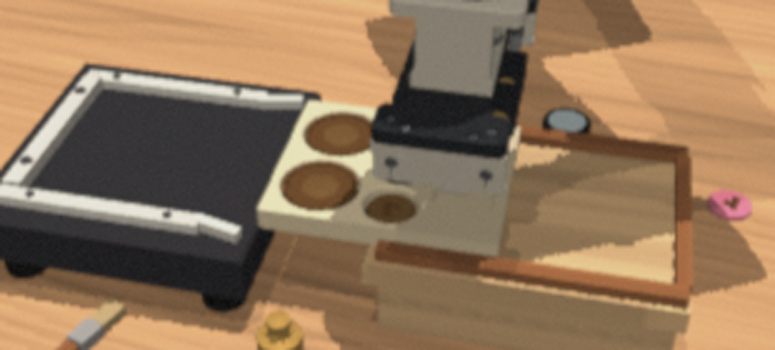

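View pics/top3.png

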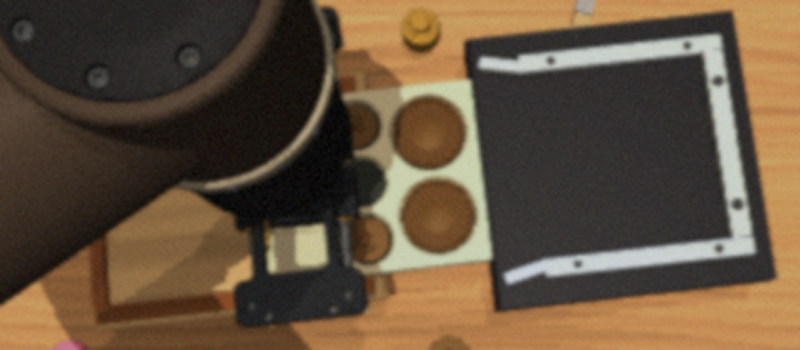

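Request:
{"method": "drive_tool", "body": {
  "deltas": [
    [0.02,-0.2,-0.005,0,0,0],
    [0.05,-0.4,-0.01,0,0,0],
    [0.07,-0.6,-0.01,0,0,0],
    [0.09,-0.8,-0.01,0,0,0],
    [0.11,-1,-0.01,0,0,0],
    [0.14,-1.2,-0.01,0,0,0],
    [0.16,-1.4,-0.01,0,0,0],
    [0.17,-1.5,-0.01,0,0,0]
  ]
}}

```text
time_s: 13.03
tcp_pos: [0.5938, 0.1747, 0.0684]
eef_rot: [-90.2, -0.1, 96.6]
contact_force: [0.0, 4.5, 8.5]
gripper_width: 0.0007
```

Request:
{"method": "drive_tool", "body": {
  "deltas": [
    [0.02,-0.2,0,0,0,0],
    [0.03,-0.3,0,0,0,0],
    [0.03,-0.3,0.03,0,0,0],
    [0.03,-0.3,0.06,0,0,0],
    [0.03,-0.3,0.1,0,0,0],
    [0.03,-0.3,0.15,0,0,0],
    [0.03,-0.3,0.2,0,0,0],
    [0.03,-0.3,0.2,0,0,0]
  ]
}}

```text
time_s: 13.7
tcp_pos: [0.5922, 0.1704, 0.0687]
eef_rot: [-89.9, 0.0, 96.5]
contact_force: [0.1, 0.9, 0.4]
gripper_width: 0.0004
```

```bash
python3 look.py 4
```

```text
scene tray_nose [(0.98, [233.1, 203.9], [0.6135, 0.05, 0.068])]
scene medal0 [(0.85, [256.6, 195.0], [0.5752, 0.0797, 0.068]), (0.57, [243.6, 216.0], [0.6386, 0.0808, 0.068])]
top tray_nose [(0.72, [311.4, 215.5], [0.6111, 0.0509, 0.068])]
top medal0 [(0.74, [291.7, 201.7], [0.6362, 0.0862, 0.068]), (0.67, [297.2, 236.7], [0.5728, 0.0764, 0.068])]
14.0 [0.59256018 0.17055095 0.06897451] [-0.83489408  0.059956    0.26027018]
```

View pics/scene4.png

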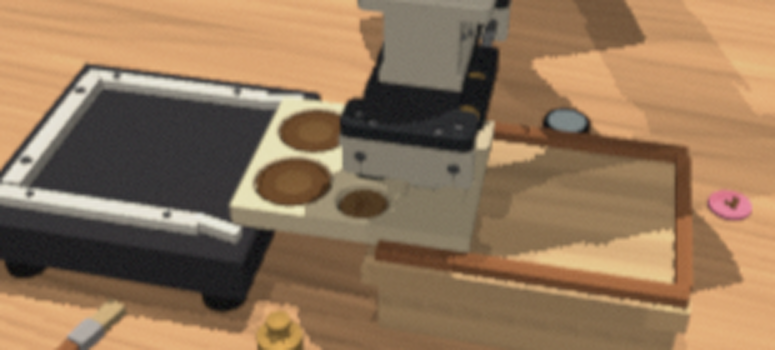

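Request:
{"method": "drive_tool", "body": {
  "deltas": [
    [0.02,-0.2,0.03,0,0,0],
    [0.05,-0.4,0.06,0,0,0],
    [0.07,-0.6,0.08,0,0,0],
    [0.09,-0.8,0.1,0,0,0],
    [0.11,-1,0.1,0,0,0],
    [0.14,-1.2,0.1,0,0,0],
    [0.16,-1.4,0.1,0,0,0],
    [0.18,-1.6,0.1,0,0,0]
  ]
}}

```text
time_s: 14.67
tcp_pos: [0.5949, 0.1547, 0.0704]
eef_rot: [-90.0, -0.0, 96.5]
contact_force: [0.2, -0.0, -0.5]
gripper_width: 0.0001
```

Request:
{"method": "drive_tool", "body": {
  "deltas": [
    [0.02,-0.2,0,0,0,0],
    [0.05,-0.4,0,0,0,0],
    [0.07,-0.6,0,0,0,0],
    [0.09,-0.8,0,0,0,0],
    [0.11,-1,0,0,0,0],
    [0.14,-1.2,0,0,0,0],
    [0.16,-1.4,0,0,0,0],
    [0.18,-1.6,0,0,0,0]
  ]
}}

```text
time_s: 15.33
tcp_pos: [0.5966, 0.1387, 0.0703]
eef_rot: [-90.0, 0.0, 96.5]
contact_force: [0.4, 1.2, -0.9]
gripper_width: 0.0005
```

```bash
python3 look.py 5
```

```text
scene tray_nose [(0.67, [302.4, 208.0], [0.5845, 0.1696, 0.068]), (0.63, [215.9, 198.6], [0.6094, 0.0142, 0.068])]
scene medal0 [(0.78, [242.4, 194.1], [0.5811, 0.0541, 0.068]), (0.71, [225.2, 213.1], [0.6418, 0.0476, 0.068])]
top tray_nose [(0.86, [333.4, 211.4], [0.6186, 0.0115, 0.068]), (0.2, [309.6, 201.4], [0.6368, 0.0539, 0.068])]
top medal0 [(0.66, [310.9, 198.6], [0.642, 0.0516, 0.068])]
15.6333 [0.59663496 0.13877988 0.07041337] [ 0.18994565 -0.14524067 -0.1728702 ]
```

View pics/scene5.png

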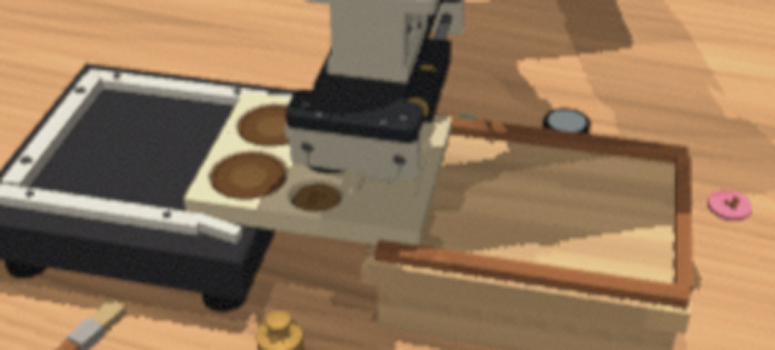

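View pics/top5.png

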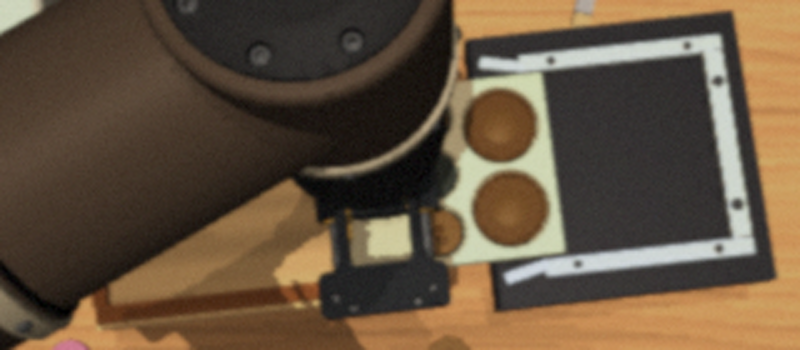

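Request:
{"method": "drive_tool", "body": {
  "deltas": [
    [0.02,-0.2,0,0,0,0],
    [0.05,-0.4,0,0,0,0],
    [0.07,-0.6,0,0,0,0],
    [0.1,-0.85,0,0,0,0],
    [0.12,-1.1,0,0,0,0],
    [0.15,-1.35,0,0,0,0],
    [0.18,-1.6,0,0,0,0],
    [0.2,-1.8,0,0,0,0]
  ]
}}

```text
time_s: 16.3
tcp_pos: [0.5987, 0.1206, 0.0704]
eef_rot: [-90.0, -0.0, 96.5]
contact_force: [0.4, 1.3, 0.2]
gripper_width: 0.0002
```

Request:
{"method": "drive_tool", "body": {
  "deltas": [
    [0.02,-0.2,0,0,0,0],
    [0.05,-0.4,0,0,0,0],
    [0.07,-0.6,0,0,0,0],
    [0.1,-0.85,0,0,0,0],
    [0.12,-1.1,0,0,0,0],
    [0.15,-1.35,0,0,0,0],
    [0.18,-1.6,0,0,0,0],
    [0.2,-1.8,0,0,0,0]
  ]
}}

```text
time_s: 16.97
tcp_pos: [0.6006, 0.1026, 0.0703]
eef_rot: [-90.0, 0.0, 96.5]
contact_force: [-1.2, 0.5, -0.5]
gripper_width: -0.0001
```

Request:
{"method": "drive_tool", "body": {
  "deltas": [
    [0.02,-0.2,0,0,0,0],
    [0.05,-0.4,0,0,0,0],
    [0.07,-0.6,0,0,0,0],
    [0.1,-0.85,0,0,0,0],
    [0.12,-1.1,0,0,0,0],
    [0.15,-1.35,0,0,0,0],
    [0.18,-1.6,0,0,0,0],
    [0.2,-1.8,0,0,0,0]
  ]
}}

```text
time_s: 17.63
tcp_pos: [0.6026, 0.0846, 0.0704]
eef_rot: [-90.0, 0.0, 96.5]
contact_force: [-0.5, 1.7, -0.7]
gripper_width: 0.0001
```

```bash
python3 look.py 6
```

```text
scene tray_nose [(0.9, [190.5, 196.5], [0.6188, -0.0323, 0.068])]
scene medal0 [(0.58, [198.9, 208.8], [0.646, -0.0011, 0.068]), (0.49, [213.6, 188.6], [0.5828, -0.0034, 0.068])]
top tray_nose [(0.81, [363.2, 207.4], [0.6259, -0.0421, 0.068])]
top medal0 [(0.69, [344.5, 233.3], [0.579, -0.0075, 0.068]), (0.59, [342.4, 195.5], [0.6478, -0.0053, 0.068])]
17.9333 [0.60258149 0.08476941 0.07033984] [-0.71628704  0.42854278 -0.20752626]
```

View pics/scene6.png

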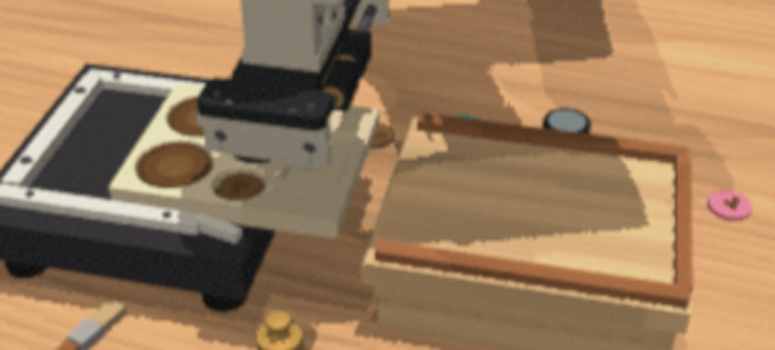

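View pics/top6.png

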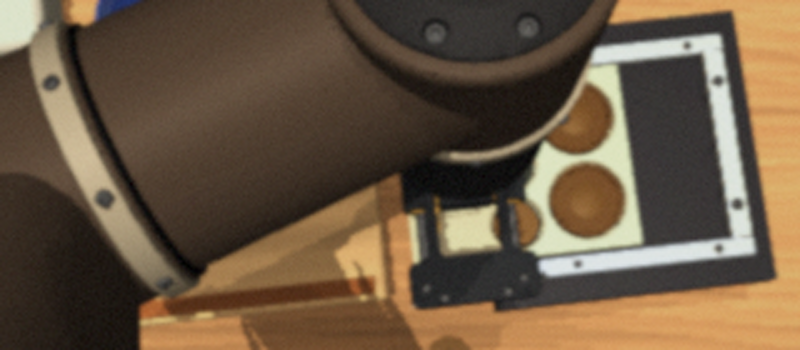

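Request:
{"method": "drive_tool", "body": {
  "deltas": [
    [0.02,-0.2,0,0,0,0],
    [0.05,-0.4,0,0,0,0],
    [0.07,-0.6,0,0,0,0],
    [0.1,-0.85,0,0,0,0],
    [0.12,-1.1,0,0,0,0],
    [0.15,-1.35,0,0,0,0],
    [0.18,-1.6,0,0,0,0],
    [0.2,-1.8,0,0,0,0]
  ]
}}

```text
time_s: 18.6
tcp_pos: [0.6047, 0.0666, 0.0704]
eef_rot: [-90.0, 0.0, 96.5]
contact_force: [0.1, 1.2, -0.1]
gripper_width: 0.0001
```

Request:
{"method": "drive_tool", "body": {
  "deltas": [
    [0.02,-0.2,0,0,0,0],
    [0.05,-0.4,0,0,0,0],
    [0.07,-0.6,0,0,0,0],
    [0.1,-0.85,0,0,0,0],
    [0.12,-1.1,0,0,0,0],
    [0.15,-1.35,0,0,0,0],
    [0.18,-1.6,0,0,0,0],
    [0.2,-1.8,0,0,0,0]
  ]
}}

```text
time_s: 19.27
tcp_pos: [0.6067, 0.0486, 0.0704]
eef_rot: [-90.0, -0.0, 96.5]
contact_force: [-0.7, 2.0, 0.4]
gripper_width: 0.0006
```

Request:
{"method": "drive_tool", "body": {
  "deltas": [
    [0.02,-0.2,0,0,0,0],
    [0.05,-0.4,0,0,0,0],
    [0.07,-0.6,0,0,0,0],
    [0.09,-0.8,0,0,0,0],
    [0.11,-1,0,0,0,0],
    [0.13,-1.15,0,0,0,0],
    [0.14,-1.2,0,0,0,0],
    [0.14,-1.2,0,0,0,0]
  ]
}}

```text
time_s: 19.93
tcp_pos: [0.608, 0.0367, 0.0704]
eef_rot: [-90.0, 0.0, 96.5]
contact_force: [-0.4, 0.7, 0.3]
gripper_width: 0.0006
```

```bash
python3 look.py 7
```

```text
scene tray_nose [(0.79, [164.2, 194.8], [0.6299, -0.0805, 0.068])]
scene medal0 [(0.79, [169.3, 205.9], [0.6558, -0.0545, 0.068]), (0.39, [190.5, 184.7], [0.5857, -0.0502, 0.068])]
top tray_nose [(0.56, [391.6, 207.6], [0.6256, -0.0929, 0.068]), (0.28, [363.8, 196.3], [0.6463, -0.0438, 0.068])]
top medal0 [(0.7, [374.5, 230.5], [0.5841, -0.0609, 0.068]), (0.38, [366.4, 195.3], [0.6482, -0.0485, 0.068])]
20.2333 [0.6080222  0.03683798 0.07038352] [-0.33468511 -0.08027287  0.0928271 ]
```

View pics/scene7.png

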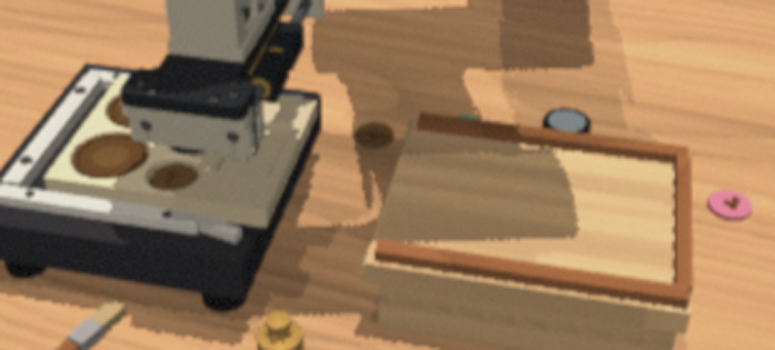

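View pics/top7.png

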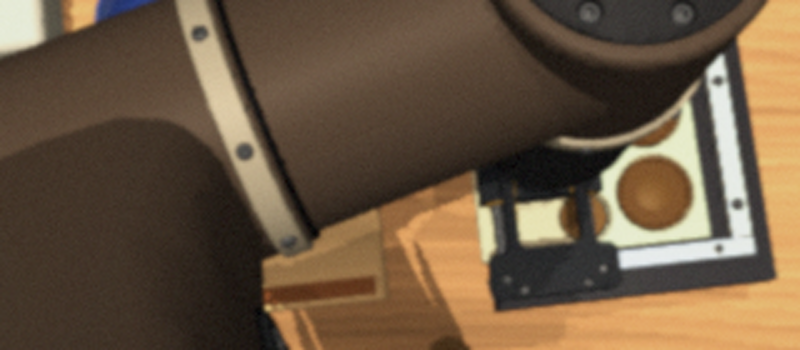

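Request:
{"method": "drive_tool", "body": {
  "deltas": [
    [0.01,-0.1,0,0,0,0],
    [0.02,-0.2,0,0,0,0],
    [0.03,-0.3,0,0,0,0],
    [0.05,-0.4,0,0,0,0],
    [0.06,-0.5,0,0,0,0],
    [0.07,-0.6,0,0,0,0],
    [0.08,-0.7,0,0,0,0],
    [0.09,-0.8,0,0,0,0]
  ]
}}

```text
time_s: 20.9
tcp_pos: [0.609, 0.0288, 0.0704]
eef_rot: [-90.0, -0.0, 96.5]
contact_force: [0.7, 2.1, -0.8]
gripper_width: 0.0002
```

Request:
{"method": "drive_tool", "body": {
  "deltas": [
    [0,-0.04,0,0,0,0],
    [0.01,-0.08,0,0,0,0],
    [0.01,-0.12,0,0,0,0],
    [0.02,-0.16,0,0,0,0],
    [0.02,-0.2,0,0,0,0],
    [0.02,-0.2,0,0,0,0],
    [0.02,-0.2,0,0,0,0],
    [0.02,-0.2,0,0,0,0]
  ]
}}

```text
time_s: 21.57
tcp_pos: [0.6092, 0.0268, 0.0704]
eef_rot: [-90.0, 0.0, 96.5]
contact_force: [0.3, 2.0, -0.5]
gripper_width: 0.0003
```

Request:
{"method": "drive_tool", "body": {
  "deltas": [
    [0,-0.02,0,0,0,0],
    [0,-0.04,0,0,0,0],
    [0.01,-0.06,0,0,0,0],
    [0.01,-0.08,0,0,0,0],
    [0.01,-0.1,0,0,0,0],
    [0.01,-0.1,0,0,0,0],
    [0.01,-0.1,0,0,0,0],
    [0.01,-0.1,0,0,0,0]
  ]
}}

```text
time_s: 22.23
tcp_pos: [0.6093, 0.0259, 0.0704]
eef_rot: [-90.0, 0.0, 96.5]
contact_force: [-1.1, 1.1, 0.3]
gripper_width: 0.0005
```

Request:
{"method": "drive_tool", "body": {
  "deltas": [
    [0,-0.02,0,0,0,0],
    [0,-0.04,0,0,0,0],
    [0.01,-0.06,0,0,0,0],
    [0.01,-0.08,0,0,0,0],
    [0.01,-0.1,0,0,0,0],
    [0.01,-0.1,0,0,0,0],
    [0.01,-0.1,0,0,0,0],
    [0.01,-0.1,0,0,0,0]
  ]
}}

```text
time_s: 22.9
tcp_pos: [0.6093, 0.0249, 0.0704]
eef_rot: [-90.0, 0.0, 96.5]
contact_force: [-0.4, 2.0, 0.2]
gripper_width: 0.0006
```

Request:
{"method": "drive_tool", "body": {
  "deltas": [
    [0,-0.02,0,0,0,0],
    [0,-0.04,0,0,0,0],
    [0.01,-0.06,0,0,0,0],
    [0.01,-0.08,0,0,0,0],
    [0.01,-0.08,0,0,0,0],
    [0.01,-0.08,0,0,0,0],
    [0.01,-0.08,0,0,0,0],
    [0.01,-0.08,0,0,0,0]
  ]
}}

```text
time_s: 23.57
tcp_pos: [0.6095, 0.0241, 0.0704]
eef_rot: [-90.0, 0.0, 96.5]
contact_force: [0.5, 1.1, -0.7]
gripper_width: 0.0005
```

Request:
{"method": "drive_tool", "body": {
  "deltas": [
    [0,-0.02,0,0,0,0],
    [0,-0.04,0,0,0,0],
    [0.01,-0.06,0,0,0,0],
    [0.01,-0.08,0,0,0,0],
    [0.01,-0.1,0,0,0,0],
    [0.01,-0.1,0,0,0,0],
    [0.01,-0.1,0,0,0,0],
    [0.01,-0.1,0,0,0,0]
  ]
}}

```text
time_s: 24.23
tcp_pos: [0.6096, 0.0231, 0.0704]
eef_rot: [-90.0, 0.0, 96.5]
contact_force: [-0.5, 0.8, -0.2]
gripper_width: 0.0004
```

Request:
{"method": "drive_tool", "body": {
  "deltas": [
    [0,-0.02,0,0,0,0],
    [0,-0.04,0,0,0,0],
    [0.01,-0.06,0,0,0,0],
    [0.01,-0.08,0,0,0,0],
    [0.01,-0.08,0,0,0,0],
    [0.01,-0.08,0,0,0,0],
    [0.01,-0.08,0,0,0,0],
    [0.01,-0.08,0,0,0,0]
  ]
}}

```text
time_s: 24.9
tcp_pos: [0.6096, 0.0223, 0.0704]
eef_rot: [-90.0, 0.0, 96.5]
contact_force: [-0.5, 1.0, -0.4]
gripper_width: 0.0001
```

Request:
{"method": "drive_tool", "body": {
  "deltas": [
    [0,-0.02,0,0,0,0],
    [0,-0.04,0,0,0,0],
    [0.01,-0.06,0,0,0,0],
    [0.01,-0.08,0,0,0,0],
    [0.01,-0.1,0,0,0,0],
    [0.01,-0.1,0,0,0,0],
    [0.01,-0.1,0,0,0,0],
    [0.01,-0.1,0,0,0,0]
  ]
}}

```text
time_s: 25.57
tcp_pos: [0.6098, 0.0213, 0.0704]
eef_rot: [-90.0, 0.0, 96.5]
contact_force: [0.1, 2.7, -1.0]
gripper_width: 0.0004
```

Request:
{"method": "drive_tool", "body": {
  "deltas": [
    [0,-0.02,0,0,0,0],
    [0,-0.04,0,0,0,0],
    [0.01,-0.06,0,0,0,0],
    [0.01,-0.08,0,0,0,0],
    [0.01,-0.08,0,0,0,0],
    [0.01,-0.08,0,0,0,0],
    [0.01,-0.08,0,0,0,0],
    [0.01,-0.08,0,0,0,0]
  ]
}}

```text
time_s: 26.23
tcp_pos: [0.6099, 0.0208, 0.0703]
eef_rot: [-90.0, -0.0, 96.5]
contact_force: [-0.4, 5.4, -0.8]
gripper_width: 0.0004
```

Request:
{"method": "drive_tool", "body": {
  "deltas": [
    [0,-0.01,0,0,0,0],
    [0,-0.02,0,0,0,0],
    [0,-0.03,0,0,0,0],
    [0,-0.04,0,0,0,0],
    [0,-0.04,0,0,0,0],
    [0,-0.04,0,0,0,0],
    [0,-0.04,0,0,0,0],
    [0,-0.04,0,0,0,0]
  ]
}}

```text
time_s: 26.9
tcp_pos: [0.61, 0.0207, 0.0704]
eef_rot: [-90.0, -0.0, 96.5]
contact_force: [-1.3, 6.5, 0.1]
gripper_width: 0.0006
```

Request:
{"method": "drive_tool", "body": {
  "deltas": [
    [-0.01,0.1,0,0,0,0],
    [-0.03,0.3,0,0,0,0],
    [-0.06,0.5,0,0,0,0],
    [-0.07,0.7,0,0,0,0],
    [-0.08,0.8,0,0,0,0],
    [-0.08,0.8,0.5,0,0,0],
    [-0.08,0.8,1.5,0,0,0],
    [-0.08,0.8,3,0,0,0]
  ]
}}

```text
time_s: 27.57
tcp_pos: [0.6084, 0.0278, 0.1003]
eef_rot: [-89.9, 0.0, 96.5]
contact_force: [0.6, -0.5, 0.1]
gripper_width: 0.0007
```

Request:
{"method": "drive_tool", "body": {
  "deltas": [
    [0,0,2,0,0,0],
    [0,0,4,0,0,0],
    [0,0,7,0,0,0],
    [0,0,10,0,0,0],
    [-0.3,3,11,0,0,0],
    [-0.6,6,12,0,0,0],
    [-0.9,9,12,0,0,0],
    [-1,12,12,0,0,0]
  ]
}}

```text
time_s: 28.23
tcp_pos: [0.5991, 0.1492, 0.2229]
eef_rot: [-90.2, -0.1, 96.5]
contact_force: [0.5, 0.3, 0.0]
gripper_width: 0.0006
```

Request:
{"method": "drive_tool", "body": {
  "deltas": [
    [0,3,0,0,0,0],
    [0,6,0,0,0,0],
    [-0.5,9,0,0,0,0],
    [-1,12,0,0,0,0],
    [-1.5,15,0,0,0,0],
    [-2,18,0,0,0,0],
    [-2.5,20,0,0,0,0],
    [-2.5,20,0,0,0,0]
  ]
}}

```text
time_s: 28.9
tcp_pos: [0.5732, 0.3516, 0.221]
eef_rot: [-90.0, -0.0, 96.7]
contact_force: [-0.2, -0.6, 0.3]
gripper_width: 0.0005
```

Run:
```python
from h import *
for n,b in(("scene",(160,270,110,290)),("top",(145,285,265,425))):
    im=imaging.capture(n)[...,::-1]
    cv2.imwrite(f"pics/{n}9.png",cv2.resize(im[b[0]:b[1],b[2]:b[3]],None,fx=4.2,fy=4.2,interpolation=cv2.INTER_CUBIC))
    cv2.imwrite(f"pics/{n}9full.png",im)
print(r.get_state()["time_s"])
```

```text
29.0
```

View pics/scene9.png

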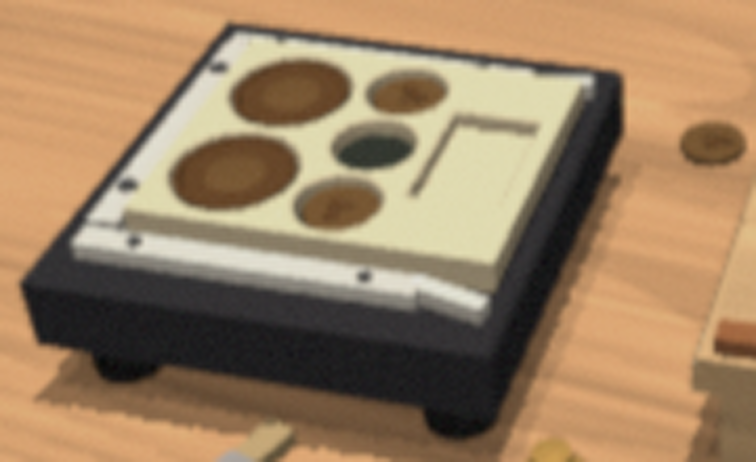

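View pics/top9.png

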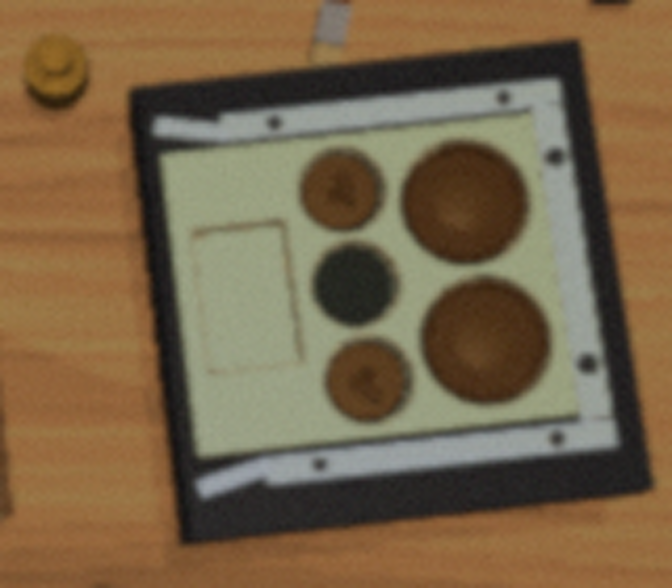

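View pics/scene9full.png

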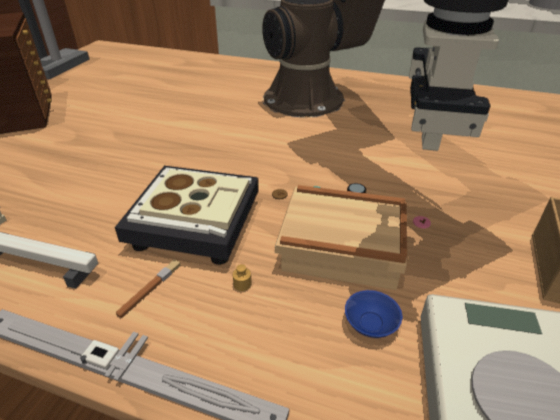

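The tray sits flush and square against the stop, with no dark gap along the nose (crop edge from (535,112) to (578,415)). Both medals and both coins are seated, and the bystanders are where they were.

```bash
python3 -c "
from plant import r
print(r.close_job())"
```

```text
the job is handed in; nothing more can be done
None
```

I slid the tray across the gap onto the granite stage, up against its end stop, and handed the job in at about 29 s. No verdict was reported.

- **Crossing:** I pushed on the nose-side wall of the thumb recess with shut fingertips, bearing down about 5 to 8.5 N. Once the nose lay about 15 mm on the granite I stopped bearing down and pushed horizontally only. It moved at about 4 cm/s at most. I saw no force reading above about 10 N.
- **At the stop:** The final pushes were steps of 1 mm or less. The tool then stopped advancing and the force rose to about 6.5 N, which I took as the nose resting home.
- **Last pictures:** After the hand was withdrawn, both cameras showed the tray lying flat, with its nose flush and square to the stop and no visible gap. Both medals and both coins were in their recesses, and the bystanders in view had not visibly moved.
- **Limits of the checks:** The 2 mm fit at the stop was judged from the force rise and the pictures, not measured directly. The two cameras' nose positions differed by up to about 12 mm in single readings on the way, so I relied on force for the final contact. No check failed.

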